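Clamp the bare aluminium heat sink in the test fixture

TASK

Lift the bare aluminium heat sink (not the black one) out of the blue parts bin and set it down, without dropping it, flat and fins up between the four orange corner stops of the test fixture. Let go of it, then swing the open clamp arm with the red knob right over so that its pad rests on the heat sink. Leave the other two parts in the bin and do not disturb the other things on the bench.

Things in the scene. Friction and masses are not known exactly. Their poses are not given: they have to be found in the camera images.
- bin: Blue open bin fixed to the bench, 190 (its x) x 350 (its y) x 55 mm high, walls and floor 5 mm, origin at the centre of its underside. Three parts lie in it side by side along its y, each lengthwise roughly along its x, 105 mm apart, in any order. Bin and fixture stand one left, one right of the robot, either way
- heatsink: Bare silver aluminium finned heat sink lying fins up in the bin, 110 mm long (its x), 50 mm wide (its y), 40 mm high; 8 mm base below, six 4 mm thick fins along its length standing up; origin at the centre of its underside, z up through the fins; 0.25 kg. Can be gripped across its 50 mm width
- black_heatsink: Black finned heat sink of the same shape lying in the bin, 110 mm long (its x), 50 mm wide (its y), 40 mm high; 8 mm base below, six 4 mm thick fins along its length standing up; origin at the centre of its underside, z up through the fins; 0.25 kg. Can be gripped across its 50 mm width. To be left in the bin
- transformer: Small transformer lying in the bin, dark steel core 75 (its x) x 28 x 50 mm high with a copper and yellow coil 50 mm wide (its y), origin at the centre of its underside. To be left in the bin
- nest (a point): Where the heat sink's underside centre belongs: top face of the grey fixture plate (160 mm in x, y -85 to 140 mm, 12 mm thick, fixed), between four orange corner stops 10 mm high with 4 mm play all round. x: heat sink's length (either way round), y: to the clamp's post (y 85 to 115, x -18 to 18, 80 mm high), z up. Within 40 mm of x = 0 the long sides are free for fingers
- clamp (a joint): Clamp arm angle (rad): 0 = level, pad just resting on a seated heat sink; 1.57 = upright; starts open at 1.7 to 1.9, leaning back away from the nest (stop 1.95; over an empty nest it sinks to -0.2). Damped, stiff hinge: near upright the arm stays where left, below about 1.2 its weight carries it slowly shut; 1 to 5 N near the knob swings it
- clamp_hinge (a point): Hinge of the clamp arm on the post, at y = 100 mm, z = 68 mm in the nest's frame; the hinge axis is the nest's x, so the arm swings in the nest's y-z plane. Axes as the nest's
- clamp_knob (a point): Centre of the red ball knob (30 mm diameter) at the arm's free end, 135 mm from the hinge. The arm is a steel bar 18 mm wide (along the hinge axis) and 12 mm thick, centred on the line from hinge to knob; a rubber pad of 26 mm diameter stands 28 mm off the bar's nest side, 100 mm from the hinge
- multimeter: Yellow hand-held multimeter lying on the bench, 90 (its x) x 170 (its y) x 40 mm high, origin at the centre of its underside. Bystander
- decade_box: Dark box with four red knobs, 90 (its x) x 200 (its y) x 66 mm high, origin at the centre of its underside. Bystander
- bottle: Clear bottle with blue cap, 60 mm diameter, 170 mm high, origin at the centre of its underside. Bystander
- screwdriver: Screwdriver lying on the bench, about 160 mm long along its x. Bystander

How it is judged:
By the outcome, as a careful person would: the job done as asked, in the order asked, and still so for the second after the job is handed in, with the robot touching nothing.
It also fails if it takes over 67 s, if anything falls off the work surface, if the arm or the gripper's body presses on something with over 40 N, if the wrist force passes 120 N, or if a joint passes its speed limit or range.

ROBOT

A 6-joint arm with a two-finger parallel gripper is mounted at the origin on the work surface. World frame = base frame: x ahead of the robot, y to its left, z up, the work surface at z = 0. Lengths are in m, angles in rad, forces in N, time in s.
With the tool pointing down it reaches from about 0.3 to 0.875 m from the base axis. Payload 4.2 kg.
Tool frame: the origin (TCP) lies on the centre line of the jaws, within the pads' length; the fingertips stand 17 mm ahead of it and the grasp point (between the pads) lies 2 mm behind it; x points along the fingers, y is the direction in which the jaws open and shut, and the axes are right-handed (so a half turn about x gives the same grasp; the last joint's range is limited). The gripper opens to 85 mm and grips with 20 to 120 N. Pads are 22 mm wide; open, the fingers measure 114 mm over their backs; the gripper's body (76 mm by 85 mm) begins 54 mm behind the grasp point. The pads swing forward as they close: fully open they stand 13 mm farther back than shut.
Start: joints at [1.286, 0.32, 1.565, -0, 1.257, -0.02], TCP at [0.15, 0.555, 0.248] pointing down, gripper open.
Joint ranges: [-3.11, 3.11], [-0.84, 2.01], [0.21, 2.61], [-1.34, 4.49], [0.05, 2.63], [-2.56, 2.56]. Speed limits (rad/s): [2.57, 2.57, 3.14, 3.14, 3.14, 3.14].

INTERFACE

Orientations are given as a unit quaternion [w, x, y, z].
In Python, from rig import arm gives the robot as it stands.
- The arm moves only by the tool step_arm, never from a script. Its argument "steps" is text: rows parted by semicolons, each of 7 numbers parted by spaces: the turn, a rotation vector about the world's x, y, z in units of 6 degrees (1.0 is 6 degrees), then the shift along the world's x, y, z in units of 40 mm (1.0 is 40 mm), then the finger opening in mm, from 0 to 85.4. In form: rx ry rz x y z gripper; .... A call has 1 to 8 rows; each row shifts and turns the commanded pose from where the row before left it; what a row does not reach is not made up. A row lasts 1/12 s, in which the tool goes at most 41.7 mm and 7.16 degrees, less where a joint would pass 70% of its speed; a pose out of reach is approached as far as the arm can. A call is refused whole if a number of a shift passes 1 or a number of a turn 1, either way. A call with a gripper value outside its range is refused whole. The fingers move at their own pace and stop on an object; the grip force is fixed at half the most. Time passes only in rows, so rows that do not move let the fingers close. It gives the time, the measured TCP pose, the force and the opening at its end, in the units of the state.
- arm.state(): the state, without advancing time (a new reading comes with each control period).
- arm.grab_frame(name): name is "side" or "top"; returns a dict with "img" (400x640x3 uint8, red, green, blue), "z_map" (400x640 float32, m along the optical axis (not along the pixel's ray), 0 where there is no reading), "vfov" (degrees; the focal length in pixels is half the picture's height over the tangent of half this angle, whatever the lens; pixels are square), "cx", "cy" (the principal point, pixels), "dist_coeffs" ([k1, k2, p1, p2, k3] as OpenCV has them; the pictures are not rectified), "rvec" (rotation vector, rad) and "tvec" (3), from world to camera coordinates, as OpenCV has them. Camera axes: x right, y down, z forward; pixel columns grow to the right and rows downward; lengths in m; the calibration is good to about 2 mm. A picture is of the moment at which its call begins.
- arm.sign_off(): hands the job in, once; it reports no verdict.
The state is a dict: "time": time; "joint_pos": joint angles; "joint_velocities": joint speeds; "tau": joint torques, N m; "eef_pos": TCP position; "orientation": TCP orientation; "wrist_force": force on the tool from outside, world axes, zero at the start; "ft_torque": the same for the moment, N m; "opening": finger opening in m.
Only numpy, scipy, OpenCV 4.12 (cv2) and the standard library are available. Lean on these libraries where they do the work, as an engineer would, in place of code of your own. Each camera call takes 0.05 s, during which the arm holds its last target. There are 200 camera calls.

## Working session

There is one attempt and no reset: what is moved stays moved. The work goes in short steps, Python scripts to look and compute and a tool call to move; the robot and the scene stay as the last step left them, time stands still between calls to the robot, and variables do not carry over. Pictures are saved under pics/ and viewed, about 8 in all and at most 12, crops included, and the job is handed in when it is done.

Besides the shell and the picture viewer there is one more tool, called after ">>>" as name(argument=value, ...) on one line, values as JSON. step_arm: Moves the arm, as the interface text tells. Its arguments: {"type":"object","properties":{"steps":{"type":"string"}},"required":["steps"]}

```bash
mkdir -p pics
cat > h.py <<'E'
import numpy as np, cv2
from rig import arm
def grab(n):
    f=arm.grab_frame(n); np.savez('/tmp/%s.npz'%n,**f); return f
def load(n): return dict(np.load('/tmp/%s.npz'%n))
def K(f):
    F=f['img'].shape[0]/2/np.tan(np.radians(float(f['vfov']))/2)
    return np.array([[F,0,float(f['cx'])],[0,F,float(f['cy'])],[0,0,1]])
def cloud(f):
    "world xyz for every pixel (nan where none)"
    h,w=f['z_map'].shape
    u,v=np.meshgrid(np.arange(w),np.arange(h))
    p=np.stack([u,v],-1).reshape(-1,1,2).astype(float)
    n=cv2.undistortPoints(p,K(f),np.array(f['dist_coeffs'],float)).reshape(h,w,2)
    z=np.where(f['z_map']>0,f['z_map'],np.nan)[...,None]
    c=np.concatenate([n*z,z],-1)
    R=cv2.Rodrigues(np.array(f['rvec'],float))[0]
    return (c-np.array(f['tvec'],float).ravel())@R
def px(f,pts):
    return cv2.projectPoints(np.array(pts,float).reshape(-1,1,3),np.array(f['rvec'],float),np.array(f['tvec'],float),K(f),np.array(f['dist_coeffs'],float))[0].reshape(-1,2)
def save(n,img,s=1): cv2.imwrite('pics/'+n,cv2.resize(img[...,::-1],None,fx=s,fy=s))
E
python3 - <<'E'
from h import *
for n in('top','side'):
    f=grab(n); save(n+'0.png',f['img'],1.25)
    R=cv2.Rodrigues(np.array(f['rvec']))[0]; print(n,-R.T@np.array(f['tvec']).ravel(),f['vfov'])
print(arm.state())
E
```

```text
top [0.47275907 0.00972068 1.23438444] 42.6196028782398
side [ 0.47057952 -1.072683    0.82969959] 43.904813597234316
{'time': 0.1, 'joint_pos': array([ 1.28594385e+00,  3.20229731e-01,  1.56554184e+00,  8.19379138e-06,
        1.25744105e+00, -1.99667992e-02]), 'joint_velocities': array([-0.00143818, -0.0008069 , -0.00135006,  0.00084658, -0.00144556,
        0.00092534]), 'tau': array([ 1.06657164e-03, -4.16405690e+01, -2.34703982e+01, -2.64402507e-05,
        4.95364147e-03, -3.69335794e-05]), 'eef_pos': array([0.15039914, 0.55456254, 0.24757122]), 'orientation': array([ 0.7008241 ,  0.09281285,  0.70100345, -0.09394422]), 'wrist_force': array([-0.03044904, -0.41022533, -0.15064396]), 'ft_torque': array([-0.02872112,  0.04397874, -0.00820397]), 'opening': 0.0852639624133208}
```

View pics/top0.png

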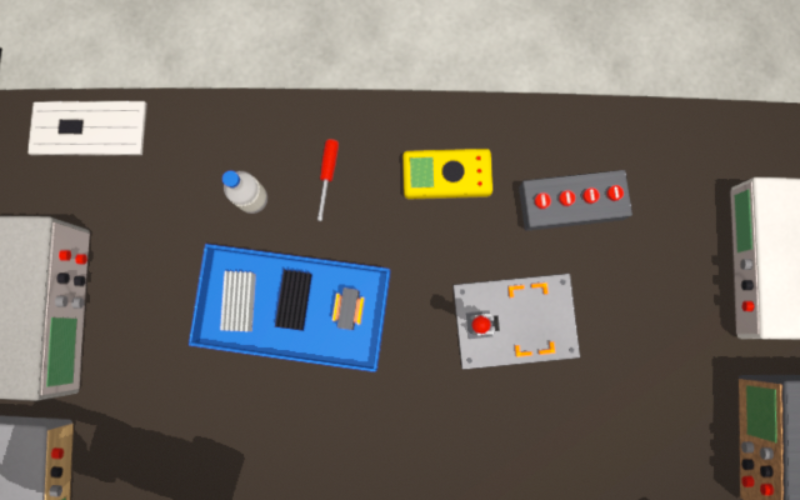

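View pics/side0.png

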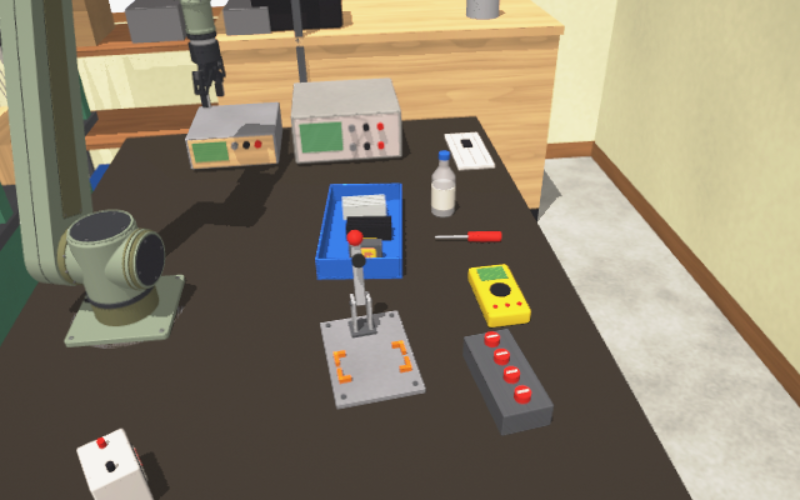

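The top view shows the silver sink at (237,301), black sink at (293,298) and transformer at (348,307). The plate is centred at (516,322) with the clamp knob at (481,325), and the post is on the bin side. The side view confirms the clamp is open and upright. Next I measure these.

Run:
```python
from h import *
f=load('top'); P=cloud(f); img=f['img']; hsv=cv2.cvtColor(img,cv2.COLOR_RGB2HSV)
H,S,V=[hsv[...,i].astype(int) for i in range(3)]
v,u=np.mgrid[:400,:640]; U=u*1.25; W=v*1.25
def box(a,b,c,d): return (U>a)&(U<b)&(W>c)&(W<d)
def rect(m,name):
    q=P[m]; q=q[~np.isnan(q[:,2])]
    r=cv2.minAreaRect((q[:,:2]*1000).astype(np.float32)); print(name,len(q),'c',np.round(r[0],1),'size',np.round(r[1],1),'ang',round(r[2],2),'z',np.round(np.percentile(q[:,2],[5,50,95]),4)); return q
rect(box(212,262,262,340)&(S<60)&(P[...,2]>.03),'sink top')
rect(box(268,318,260,338)&(V<70)&(P[...,2]>.03),'black')
rect(box(180,400,235,380)&(H>95)&(H<120)&(S>120)&(P[...,2]>.045),'bin rim')
o=box(500,565,275,362)&(H>8)&(H<25)&(S>150)
rect(o,'stops')
rect(box(445,590,265,375)&(P[...,2]>.006)&(P[...,2]<.018)&(S<60),'plate')
n,l,st,c=cv2.connectedComponentsWithStats(o.astype(np.uint8))
for i in range(1,n):
    if st[i,4]>8: print('stop',st[i],np.nanmean(P[l==i],0))
for nm in('top','side'):
    g=load(nm);Q=cloud(g);h=cv2.cvtColor(g['img'],cv2.COLOR_RGB2HSV).astype(int)
    m=((h[...,0]<6)|(h[...,0]>174))&(h[...,1]>150)&(h[...,2]>80)
    n,l,st,c=cv2.connectedComponentsWithStats(m.astype(np.uint8))
    for i in range(1,n):
        if st[i,4]>60: print(nm,'red',c[i]*1.25,st[i,4],np.nanmean(Q[l==i],0),'zmax',np.nanmax(Q[l==i][:,2]))
```

```text
sink top 947 c [523.4 320.6] size [ 53.1 110.5] ang 88.58 z [0.0321 0.0432 0.0486]
black 709 c [528.7 214.6] size [ 48.1 105.2] ang 83.54 z [0.0316 0.0438 0.0487]
bin rim 1192 c [514.4 219.8] size [350.8 192.1] ang 83.58 z [0.047  0.0543 0.0584]
stops 229 c [ 500.1 -235.1] size [132.2  73.6] ang 6.85 z [0.0158 0.0218 0.0257]
plate 5498 c [ 497.1 -208.9] size [161.2 232.1] ang 6.27 z [0.0084 0.0123 0.0162]
stop [425 226  13   9  56] [ 0.56210471 -0.25343869  0.02167378]
stop [407 228  12  10  57] [ 0.55531011 -0.20115419  0.0219099 ]
stop [431 274  13   9  57] [ 0.44399128 -0.26688932  0.02158259]
stop [412 276  13   9  60] [ 0.43856736 -0.21592036  0.02085705]
top red [328.82472826 159.16100543] 368 [0.80333575 0.15765994 0.02031114] zmax 0.03137432166061431
top red [614.46078431 192.76960784] 102 [ 0.73763932 -0.38634963  0.06327856] zmax 0.06897492899838957
top red [590.20833333 195.45572917] 96 [ 0.73154785 -0.33978621  0.06274863] zmax 0.06965350086869097
top red [566.14247312 197.7688172 ] 93 [ 0.72592018 -0.29375313  0.0635419 ] zmax 0.07053214764712386
top red [541.79521277 20
[... 703 characters left out ...]
488.98876404] 89 [ 0.20727529 -0.62843731  0.13030892] zmax 0.13881111681102923
side red [354.43269231 236.82692308] 130 [ 0.48789968 -0.11291848  0.21353862] zmax 0.23121724018176787
side red [484.44565217 235.95108696] 230 [0.80420485 0.15104408 0.01832857] zmax 0.029935259829190736
side red [491.50442478 339.20353982] 113 [ 0.72072555 -0.25511283  0.06152895] zmax 0.06959332382441222
side red [500.97336066 356.71106557] 122 [ 0.72634737 -0.30259656  0.06223059] zmax 0.06997620686413163
side red [511.00378788 374.84848485] 132 [ 0.73247122 -0.34754289  0.06179108] zmax 0.0684211653703187
side red [521.91666667 394.73148148] 135 [ 0.73874927 -0.39376071  0.06149069] zmax 0.06784936430204375
```

>>> step_arm(steps="0 0 0.2 0.6 -0.4 0 85;0 0 0.3 0.8 -0.5 0 85;0 0 0.3 0.8 -0.5 0 85;0 0 0.3 0.8 -0.5 0 85;0 0 0.3 0.8 -0.5 0 85;0 0 0.3 0.8 -0.5 0 85;0 0 0.3 0.8 -0.5 0 85;0 0 0.3 0.8 -0.5 0 85")

```text
time: 0.77
eef_pos: [0.3997, 0.3976, 0.248]
orientation: [0.707, 0.008, 0.707, -0.008]
wrist_force: [0.4, 0.7, -0.6]
opening: 0.0852
```

>>> step_arm(steps="0 0 0 0.8 -0.5 0 85;0 0 0 0.8 -0.5 0 85;0 0 0 0.8 -0.5 0 85;0 0 0 0.4 -0.3 0 85;0 0 0 0 0 0 85")

```text
time: 1.18
eef_pos: [0.5137, 0.3241, 0.2474]
orientation: [0.707, 0.009, 0.707, -0.011]
wrist_force: [-0.1, 0.0, 1.2]
opening: 0.0851
```

```bash
cat >> h.py <<'E'
def tool():
    from scipy.spatial.transform import Rotation as Ro
    s=arm.state(); R=Ro.from_quat(s['orientation'],scalar_first=True).as_matrix()
    print('t',s['time'],'p',np.round(s['eef_pos'],4),'jaw deg',round(np.degrees(np.arctan2(R[1,1],R[0,1])),2),'xaxis',np.round(R[:,0],3),'F',np.round(s['wrist_force'],1),'open',round(float(s['opening']),4),'q',np.round(s['joint_pos'],2))
    return s,R
E
python3 -c "
from h import *
tool()"
```

```text
t 1.1833 p [0.5137 0.3241 0.2474] jaw deg 88.37 xaxis [ 0.001 -0.002 -1.   ] F [-0.1  0.   1.2] open 0.0851 q [ 0.54  0.37  1.49 -0.    1.28 -1.  ]
```

>>> step_arm(steps="0 0 0 0.25 -0.1 -0.5 85;0 0 0 0 0 -0.9 85;0 0 0 0 0 -0.9 85;0 0 0 0 0 -0.9 85;0 0 0 0 0 -0.7 85;0 0 0 0 0 -0.5 85;0 0 0 0 0 -0.3 85;0 0 0 0 0 0 85")

```text
time: 1.85
eef_pos: [0.5177, 0.3223, 0.0569]
orientation: [0.705, 0.007, 0.709, -0.01]
wrist_force: [-0.4, -0.4, 0.6]
opening: 0.0851
```

```bash
python3 -c "
from h import *
tool()
f=grab('side'); q=px(f,[.523,.32,.05])[0].astype(int); print(q)
save('side1.png',f['img'][q[1]-70:q[1]+70,q[0]-100:q[0]+100],4)"
```

```text
t 1.85 p [0.5177 0.3223 0.0569] jaw deg 88.66 xaxis [-0.007 -0.004 -1.   ] F [-0.4 -0.4  0.6] open 0.0851 q [ 0.54  0.55  1.72  0.    0.88 -1.01]
[290 158]
```

View pics/side1.png

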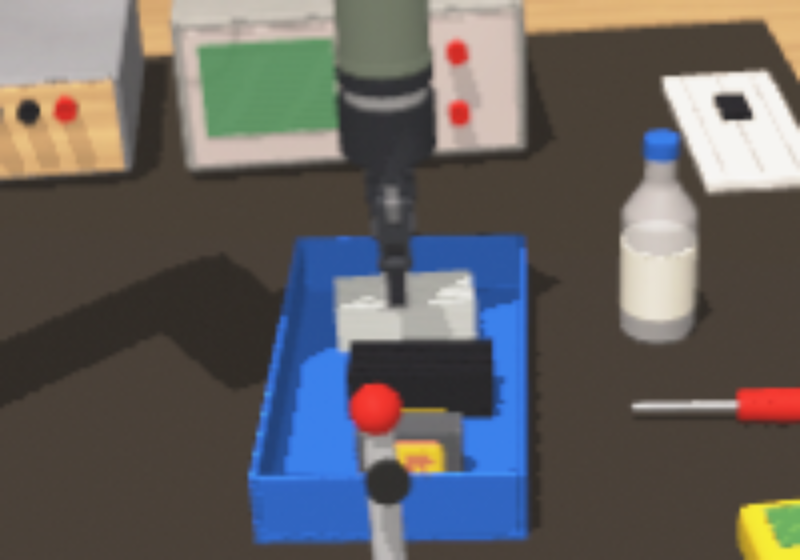

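The side view shows the fingers at (397,290) straddling the silver sink at about (408,310), so I shift slightly in +x, go down and grip.

>>> step_arm(steps="0.03 -0.07 0 0.15 -0.03 -0.2 85;0 0 0 0 0 -0.3 85;0 0 0 0 0 -0.2 85;0 0 0 0 0 0 85;0 0 0 0 0 0 85")

```text
time: 2.32
eef_pos: [0.5261, 0.3215, 0.0318]
orientation: [0.709, 0.009, 0.705, -0.008]
wrist_force: [0.4, 0.7, 0.2]
opening: 0.0849
```

>>> step_arm(steps="0 0 0 0 0 0 40;0 0 0 0 0 0 40;0 0 0 0 0 0 40;0 0 0 0 0 0 40;0 0 0 0 0 0 40;0 0 0 0 0 0 40;0 0 0 0 0 0 40;0 0 0 0 0 0 40")

```text
time: 2.98
eef_pos: [0.5269, 0.322, 0.0331]
orientation: [0.71, 0.01, 0.704, -0.007]
wrist_force: [0.0, -0.9, 6.0]
opening: 0.049
```

```bash
python3 -c "
from h import *
tool()"
```

```text
t 2.9833 p [0.5269 0.322  0.0331] jaw deg 88.63 xaxis [ 0.009  0.004 -1.   ] F [ 0.  -0.9  6. ] open 0.049 q [ 0.53  0.58  1.73 -0.    0.82 -1.02]
```

>>> step_arm(steps="0 0 0 0 0 0.2 40;0 0 0 0 0 0.3 40;0 0 0 0 0 0.5 40;0 0 0 0 0 0.7 40;0 0 0 0 0 0.7 40;0 0 0 0 0 0.7 40;0 0 0 0 0 0.7 40;0 0 0 0 0 0.7 40")

```text
time: 3.65
eef_pos: [0.5258, 0.3214, 0.2139]
orientation: [0.709, 0.009, 0.705, -0.007]
wrist_force: [-0.1, 0.5, -4.0]
opening: 0.049
```

>>> step_arm(steps="0 0 0 0 0 0.7 40;0 0 0 0 0 0.7 40;0 0 0 0 0 0.7 40;0 0 0 0 0 0.6 40;0 0 0 0 0 0.3 40;0 0 0 0 0 0 40;0 0 0 0 0 0 40")

```text
time: 4.23
eef_pos: [0.5261, 0.3216, 0.3326]
orientation: [0.71, 0.01, 0.704, -0.007]
wrist_force: [0.6, -0.7, -4.3]
opening: 0.0489
```

```bash
python3 -c "
from h import *
s,R=tool()
f=grab('side'); q=px(f,s['eef_pos'])[0].astype(int); print(q)
save('side2.png',f['img'][max(0,q[1]-70):q[1]+70,q[0]-100:q[0]+100],4)"
```

```text
t 4.2333 p [0.5261 0.3216 0.3326] jaw deg 88.63 xaxis [ 0.007  0.003 -1.   ] F [ 0.6 -0.7 -4.3] open 0.0489 q [ 0.53  0.35  1.32 -0.    1.47 -1.02]
[286  73]
```

View pics/side2.png

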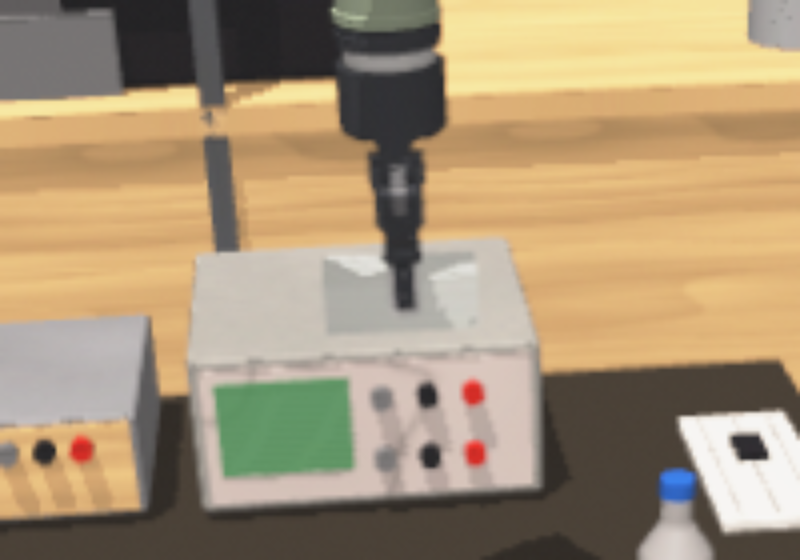

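The sink is held level at (401,294), with the finger at (403,290). I carry it over at z = 0.33.

>>> step_arm(steps="0 0 0 0 -0.3 0 40;0 0 0.1 -0.03 -0.6 0 40;0 0 0.1 -0.03 -0.8 0 40;0 0 0.1 -0.03 -0.8 0 40;0 0 0.1 -0.03 -0.8 0 40;0 0 0.1 -0.03 -0.8 0 40;0 0 0.1 -0.03 -0.8 0 40;0 0 0.1 -0.03 -0.8 0 40")

```text
time: 4.95
eef_pos: [0.5167, 0.0914, 0.3308]
orientation: [0.708, -0.017, 0.705, 0.019]
wrist_force: [1.1, -0.7, -3.6]
opening: 0.0491
```

>>> step_arm(steps="0 0 0.1 -0.03 -0.8 0 40;0 0 0.1 -0.03 -0.8 0 40;0 0 0.1 -0.03 -0.8 0 40;0 0 0.1 -0.03 -0.8 0 40;0 0 0.1 -0.03 -0.8 0 40;0 0 0.1 -0.03 -0.8 0 40;0 0 0 -0.03 -0.6 0 40;0 0 0 0 -0.4 0 40")

```text
time: 5.62
eef_pos: [0.5079, -0.1412, 0.3308]
orientation: [0.707, -0.038, 0.705, 0.04]
wrist_force: [-0.4, 0.5, -2.4]
opening: 0.049
```

>>> step_arm(steps="0 0 0 -0.1 -0.6 0 40;0 0 0 -0.1 -0.6 0 40;0 0 0 0 -0.4 0 40;0 0 0 0 0 0 40;0 0 0 0 0 0 40")

```text
time: 6.03
eef_pos: [0.5005, -0.2029, 0.3309]
orientation: [0.708, -0.037, 0.705, 0.041]
wrist_force: [-0.1, 0.8, -3.2]
opening: 0.049
```

```bash
python3 -c "
from h import *
tool()"
```

```text
t 6.0333 p [ 0.5005 -0.2029  0.3309] jaw deg 96.3 xaxis [ 0.004  0.006 -1.   ] F [-0.1  0.8 -3.2] open 0.049 q [-0.41  0.22  1.49  0.01  1.42 -2.09]
```

>>> step_arm(steps="-0.05 -0.03 0.03 0 -0.5 0 40;0 0 0 0 -0.3 -0.3 40;0 0 0 0 0 -0.7 40;0 0 0 0 0 -0.8 40;0 0 0 0 0 -0.8 40;0 0 0 0 0 -0.8 40;0 0 0 0 0 -0.8 40;0 0 0 0 0 -0.5 40")

```text
time: 6.7
eef_pos: [0.4995, -0.2321, 0.1407]
orientation: [0.708, -0.04, 0.704, 0.042]
wrist_force: [-0.1, -0.3, -3.4]
opening: 0.0491
```

>>> step_arm(steps="0 0 0 0 0 -0.3 40;0 0 0 0 0 0 40;0 0 0 0 0 0 40")

```text
time: 6.95
eef_pos: [0.5013, -0.2333, 0.1318]
orientation: [0.709, -0.041, 0.703, 0.041]
wrist_force: [-0.3, 0.3, -3.0]
opening: 0.049
```

```bash
cat > ov.py <<'E'
from h import *
import sys
def overlay(f,c,yaw,z0,col,img,s,o,hz=.04,L=.055,W=.025):
    a=np.radians(yaw);ex=np.array([np.cos(a),np.sin(a)]);ey=np.array([-ex[1],ex[0]])
    for z in (z0,z0+hz):
        p=[np.r_[np.array(c)+i*L*ex+j*W*ey,z] for i,j in((-1,-1),(1,-1),(1,1),(-1,1))]
        cv2.polylines(img,[np.round((px(f,p)-o+.5)*s).astype(int)],True,col,1)
if __name__=='__main__':
    s,R=tool(); f=grab('side'); g=grab('top')
    e=s['eef_pos']; yaw=np.degrees(np.arctan2(R[1,1],R[0,1]))-90
    q=px(f,[.5,-.235,.05])[0].astype(int); o=q-np.array([75,75]);k=5
    im=cv2.resize(f['img'][o[1]:o[1]+120,o[0]:o[0]+150],None,fx=k,fy=k,interpolation=cv2.INTER_CUBIC).copy()
    overlay(f,e[:2],yaw,e[2]-.028,(0,255,0),im,k,o)
    overlay(f,(.5,-.2345),6.5,.012,(255,0,255),im,k,o,hz=0,L=.059,W=.029)
    save(sys.argv[1],im)
E
python3 ov.py side3.png
```

```text
t 6.95 p [ 0.5013 -0.2333  0.1318] jaw deg 96.66 xaxis [ 0.008  0.    -1.   ] F [-0.3  0.3 -3. ] open 0.049 q [-0.46  0.38  1.79  0.    0.96 -2.15]
```

View pics/side3.png

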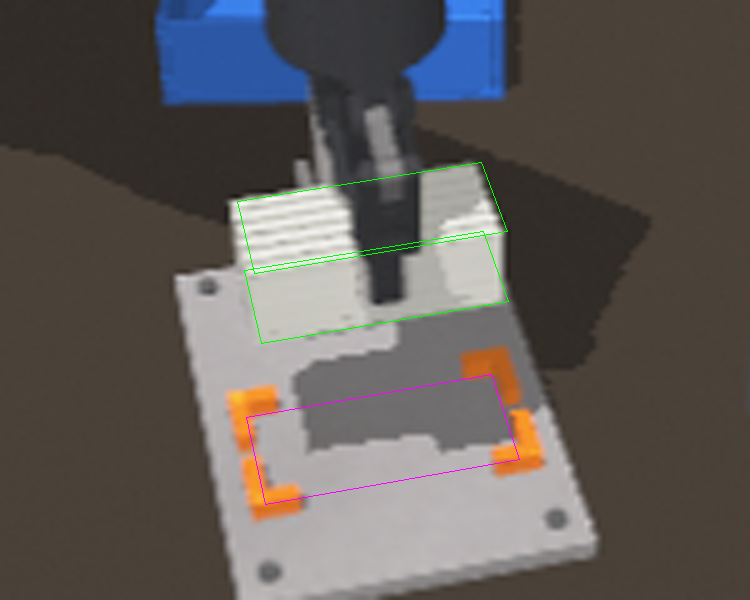

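The overlay shows the sink (bottom edge 250–503) about 2.5 mm to −x of the model. The nest outline agrees with the stops to about 1 mm. I make a small correction and descend.

>>> step_arm(steps="0 0.06 0 0.06 -0.03 -0.4 40;0 0 0 0 0 -0.6 40;0 0 0 0 0 -0.6 40;0 0 0 0 0 -0.3 40;0 0 0 0 0 0 40;0 0 0 0 0 0 40")

```text
time: 7.55
eef_pos: [0.5047, -0.2356, 0.0572]
orientation: [0.708, -0.041, 0.704, 0.04]
wrist_force: [-0.1, 0.2, -2.7]
opening: 0.0491
```

```bash
python3 ov.py side4.png
```

```text
t 7.55 p [ 0.5047 -0.2356  0.0572] jaw deg 96.61 xaxis [ 0.005 -0.002 -1.   ] F [-0.1  0.2 -2.7] open 0.0491 q [-0.46  0.48  1.86  0.    0.8  -2.14]
```

View pics/side4.png

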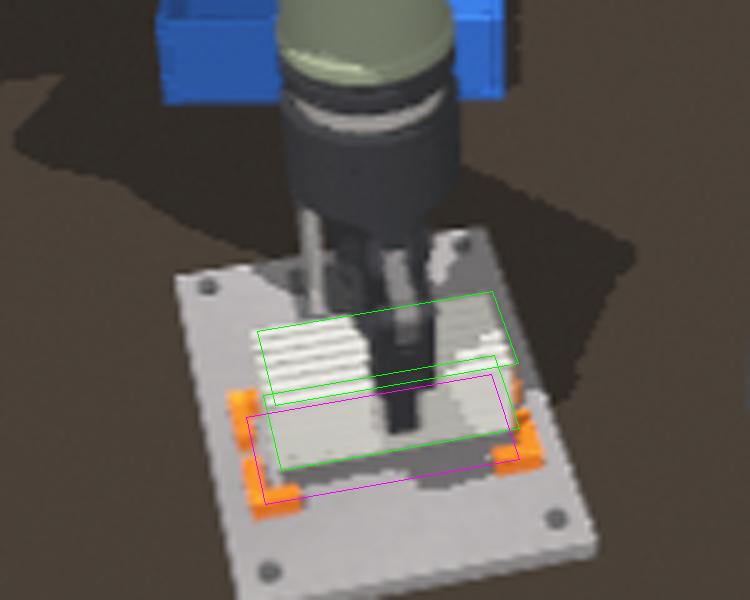

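The sink is lined up inside the stops, with its base at 270–515 between the orange pieces at 268–520. Lowering it slowly.

>>> step_arm(steps="0 0 0 -0.04 0.02 -0.1 40;0 0 0 0 0 -0.1 40;0 0 0 0 0 -0.1 40;0 0 0 0 0 -0.05 40;0 0 0 0 0 0 40;0 0 0 0 0 0 40")

```text
time: 8.15
eef_pos: [0.5024, -0.2346, 0.0422]
orientation: [0.707, -0.041, 0.705, 0.04]
wrist_force: [-0.5, 0.8, -2.5]
opening: 0.0492
```

```bash
python3 -c "
from h import *
tool()"
```

```text
t 8.15 p [ 0.5024 -0.2346  0.0422] jaw deg 96.61 xaxis [ 0.003 -0.001 -1.   ] F [-0.5  0.8 -2.5] open 0.0492 q [-0.46  0.5   1.88  0.    0.77 -2.14]
```

>>> step_arm(steps="0 0 0 0 0 -0.04 40;0 0 0 0 0 -0.04 40;0 0 0 0 0 0 40;0 0 0 0 0 0 40")

```text
time: 8.48
eef_pos: [0.5027, -0.2348, 0.0402]
orientation: [0.708, -0.041, 0.704, 0.04]
wrist_force: [-2.0, -0.1, 5.3]
opening: 0.049
```

```bash
python3 ov.py side5.png
```

```text
t 8.4833 p [ 0.5027 -0.2348  0.0402] jaw deg 96.61 xaxis [ 0.005 -0.001 -1.   ] F [-2.  -0.1  5.3] open 0.049 q [-0.46  0.5   1.88  0.    0.76 -2.15]
```

View pics/side5.png

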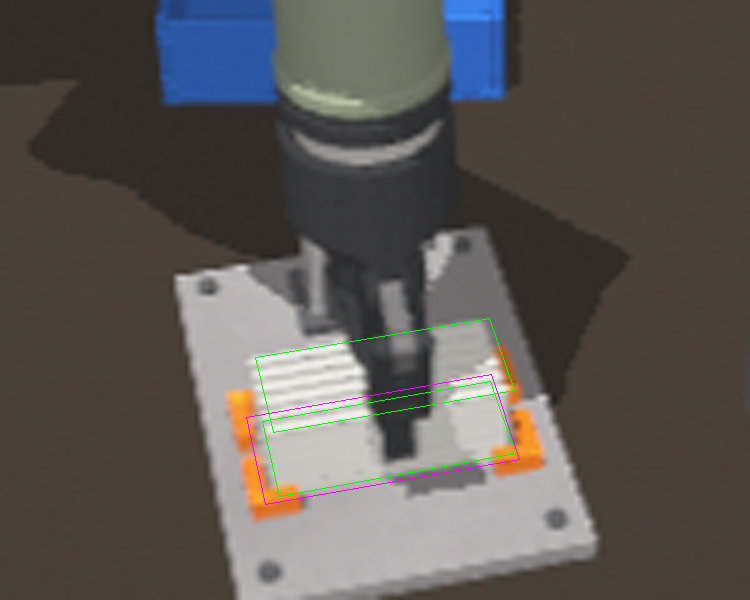

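The sink has contacted at the expected height (z = 0.040) and sits between all four stops. Now I release and lift.

>>> step_arm(steps="0 0 0 0 0 0.03 60;0 0 0 0 0 0 70;0 0 0 0 0 0 75;0 0 0 0 0 0 75;0 0 0 0 0 0 75;0 0 0 0 0 0 75")

```text
time: 9.08
eef_pos: [0.5025, -0.2346, 0.0402]
orientation: [0.707, -0.041, 0.705, 0.04]
wrist_force: [0.1, 0.2, 0.9]
opening: 0.0749
```

>>> step_arm(steps="0 0 0 0 0 0.2 75;0 0 0 0 0 0.4 75;0 0 0 0 0 0.7 75;0 0 0 0 0 0.8 75;0 0 0 0 0 0.8 75;0 0 0 0 0 0.8 75;0 0 0 0 0 0.8 75;0 0 0 0 0 0.8 75")

```text
time: 9.75
eef_pos: [0.5021, -0.2344, 0.2547]
orientation: [0.707, -0.041, 0.704, 0.04]
wrist_force: [0.2, 0.3, -0.4]
opening: 0.0749
```

>>> step_arm(steps="0 0 0 0 0 0.8 30;0 0 0 0 0 0.8 0;0 0 0 0 0 0.6 0;0 0 0 0 0 0 0")

```text
time: 10.08
eef_pos: [0.504, -0.2354, 0.347]
orientation: [0.711, -0.043, 0.701, 0.038]
wrist_force: [1.3, -0.6, 1.0]
opening: 0.0265
```

```bash
python3 ov.py side6.png
python3 - <<'E'
from h import *
g=load('side');Q=cloud(g);h=cv2.cvtColor(g['img'],cv2.COLOR_RGB2HSV).astype(int)
m=((h[...,0]<6)|(h[...,0]>174))&(h[...,1]>150)&(h[...,2]>80)&(abs(Q[...,0]-.49)<.06)&(Q[...,2]>.1)
print('knob face',np.nanmean(Q[m],0),m.sum())
E
```

```text
t 10.0833 p [ 0.504  -0.2354  0.347 ] jaw deg 96.61 xaxis [ 0.014 -0.006 -1.   ] F [ 1.3 -0.6  1. ] open 0.0265 q [-0.46  0.24  1.43  0.    1.45 -2.14]
knob face [ 0.48729063 -0.12503791  0.22067235] 122
```

View pics/side6.png

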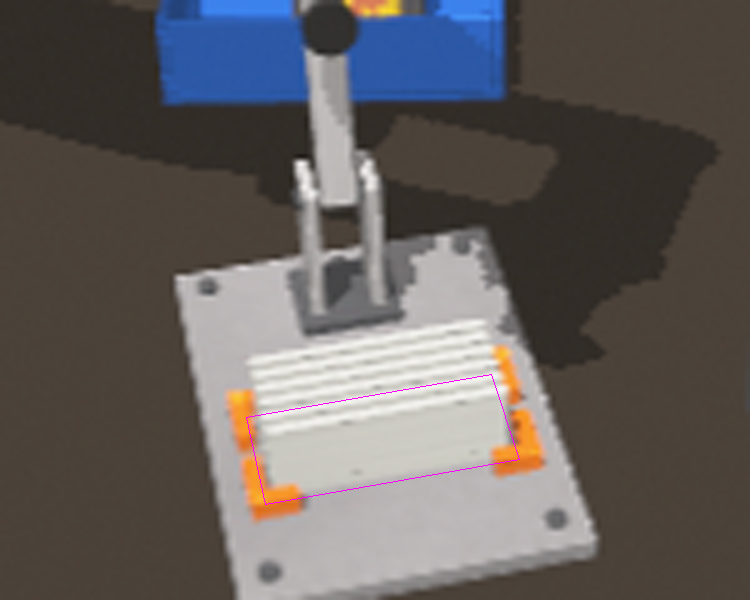

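The sink is seated flat, fins up, inside the four stops, with nothing touching it. Next I go over and behind the knob with closed fingers.

>>> step_arm(steps="0 0 0 -0.1 0.6 0 0;0 0.1 0 -0.1 0.8 0 0;0 0 0 -0.1 0.8 0 0;0 0 0 -0.1 0.8 0 0;0 0 0 -0.1 0.8 0 0;0 0 0 -0.1 0.6 0 0;0 0 0 0 0.2 0 0;0 0 0 0 0 0 0")

```text
time: 10.85
eef_pos: [0.4778, -0.0492, 0.3393]
orientation: [0.703, -0.042, 0.709, 0.042]
wrist_force: [0.4, 0.3, -0.3]
opening: -0.0002
```

>>> step_arm(steps="0 0 0 0 0 0 0;0 0 0 0 0 0 0")

```text
time: 11.02
eef_pos: [0.4786, -0.0517, 0.3398]
orientation: [0.703, -0.041, 0.709, 0.04]
wrist_force: [0.1, 0.7, -0.8]
opening: -0.0004
```

```bash
python3 -c "
from h import *
tool()"
```

```text
t 11.0167 p [ 0.4786 -0.0517  0.3398] jaw deg 96.56 xaxis [-0.008 -0.002 -1.   ] F [ 0.1  0.7 -0.8] open -0.0004 q [-0.13  0.13  1.59 -0.    1.43 -1.81]
```

>>> step_arm(steps="0 0 0 0.1 0 -0.5 0;0 0 0 0 0 -0.8 0;0 0 0 0 0 -0.8 0;0 0 0 0 0 -0.7 0;0 0 0 0 0 -0.4 0;0 0 0 0 0 0 0;0 0 0 0 0 0 0")

```text
time: 11.6
eef_pos: [0.4825, -0.0517, 0.2118]
orientation: [0.703, -0.04, 0.709, 0.04]
wrist_force: [-0.4, -0.0, 1.0]
opening: 0.0001
```

>>> step_arm(steps="0 0 0 0.02 -0.2 0 0;0 0 0 0.02 -0.2 0 0;0 0 0 0.02 -0.2 0 0;0 0 0 0.02 -0.2 0 0;0 0 0 0.02 -0.15 0 0;0 0 0 0.02 -0.15 0 0;0 0 0 0.02 -0.15 0 0;0 0 0 0 0 0 0")

```text
time: 12.27
eef_pos: [0.4883, -0.1018, 0.2124]
orientation: [0.704, -0.041, 0.708, 0.04]
wrist_force: [0.3, -0.1, 0.8]
opening: 0.0003
```

```bash
python3 -c "
from h import *
tool()
f=grab('side'); q=px(f,[.49,-.12,.18])[0].astype(int); print(q)
save('side7.png',f['img'][q[1]-70:q[1]+90,q[0]-90:q[0]+90],4)"
```

```text
t 12.2667 p [ 0.4883 -0.1018  0.2124] jaw deg 96.57 xaxis [-0.006 -0.002 -1.   ] F [ 0.3 -0.1  0.8] open 0.0003 q [-0.23  0.23  1.79 -0.    1.13 -1.91]
[285 203]
```

View pics/side7.png

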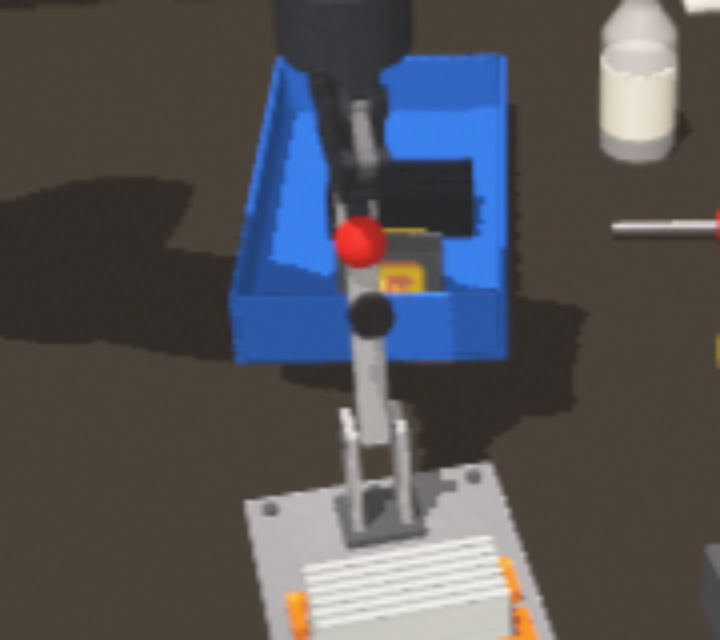

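The finger at (358,210) is directly behind the knob at (360,241). I continue the push.

>>> step_arm(steps="0 0 0 0.02 -0.2 0 0;0 0 0 0.02 -0.2 0 0;0 0 0 0.02 -0.2 0 0;0 0 0 0.02 -0.2 0 0;0 0 0 0.02 -0.2 0 0;0 0 0 0.02 -0.2 -0.05 0;0 0 0 0.02 -0.2 -0.05 0;0 0 0 0.02 -0.2 -0.05 0")

```text
time: 12.98
eef_pos: [0.4946, -0.1655, 0.206]
orientation: [0.704, -0.041, 0.708, 0.041]
wrist_force: [0.1, 0.7, -0.8]
opening: -0.0001
```

>>> step_arm(steps="0 0 0 0.02 -0.2 -0.1 0;0 0 0 0.02 -0.2 -0.1 0;0 0 0 0.02 -0.1 -0.05 0;0 0 0 0 0 0 0")

```text
time: 13.32
eef_pos: [0.4967, -0.1858, 0.1955]
orientation: [0.703, -0.041, 0.709, 0.04]
wrist_force: [0.1, 0.0, 0.4]
opening: -0.0
```

```bash
cat > knob.py <<'E'
from h import *
tool()
for n in('top','side'):
    g=grab(n);Q=cloud(g);h=cv2.cvtColor(g['img'],cv2.COLOR_RGB2HSV).astype(int)
    m=((h[...,0]<6)|(h[...,0]>174))&(h[...,1]>150)&(h[...,2]>80)&(abs(Q[...,0]-.5)<.07)&(Q[...,2]>.03)
    if m.sum(): print(n,'knob face',np.round(np.nanmean(Q[m],0),3),m.sum())
E
python3 knob.py
```

```text
t 13.3167 p [ 0.4967 -0.1858  0.1955] jaw deg 96.56 xaxis [-0.008 -0.001 -1.   ] F [0.1 0.  0.4] open -0.0 q [-0.38  0.29  1.74 -0.    1.11 -2.06]
top knob face [ 0.528 -0.629  0.08 ] 69
side knob face [ 0.499 -0.228  0.194] 139
```

The knob is at about 0.95 rad, so the arm's weight should close it. I back off and let it settle.

>>> step_arm(steps="0 0 0 0 0.3 0.2 0;0 0 0 0 0.3 0.6 0;0 0 0 0 0.4 0.8 0;0 0 0 0 0.4 0.8 0;0 0 0 0 0.4 0.8 0;0 0 0 0 0.6 0.4 0;0 0 0 0 0.8 0 0;0 0 0 0 0.8 0 0")

```text
time: 14.08
eef_pos: [0.4968, -0.0226, 0.343]
orientation: [0.705, -0.041, 0.707, 0.04]
wrist_force: [0.1, -0.6, 0.2]
opening: 0.0001
```

>>> step_arm(steps="0 0 0 0 0.8 0 0;0 0 0 0 0.8 0 0;0 0 0 0 0.4 0 0;0 0 0 0 0 0 0;0 0 0 0 0 0 0;0 0 0 0 0 0 0;0 0 0 0 0 0 0;0 0 0 0 0 0 0")

```text
time: 14.75
eef_pos: [0.4968, 0.0545, 0.3405]
orientation: [0.704, -0.041, 0.708, 0.04]
wrist_force: [0.7, -0.5, -1.1]
opening: 0.0004
```

>>> step_arm(steps="0 0 0 0 0 0 0;0 0 0 0 0 0 0;0 0 0 0 0 0 0;0 0 0 0 0 0 0;0 0 0 0 0 0 0;0 0 0 0 0 0 0;0 0 0 0 0 0 0;0 0 0 0 0 0 0")

```text
time: 15.42
eef_pos: [0.4969, 0.0554, 0.3403]
orientation: [0.703, -0.041, 0.708, 0.041]
wrist_force: [0.3, -0.5, 1.6]
opening: -0.0001
```

```bash
python3 knob.py
```

```text
t 15.4167 p [0.4969 0.0554 0.3403] jaw deg 96.61 xaxis [-0.007 -0.001 -1.   ] F [ 0.3 -0.5  1.6] open -0.0001 q [ 0.09  0.16  1.55 -0.    1.44 -1.6 ]
top knob face [ 0.513 -0.413  0.087] 172
side knob face [ 0.505 -0.279  0.088] 136
```

>>> step_arm(steps="0 0 0 0 0 0 0;0 0 0 0 0 0 0;0 0 0 0 0 0 0;0 0 0 0 0 0 0;0 0 0 0 0 0 0;0 0 0 0 0 0 0;0 0 0 0 0 0 0;0 0 0 0 0 0 0")

```text
time: 16.18
eef_pos: [0.4969, 0.0554, 0.3404]
orientation: [0.704, -0.041, 0.708, 0.041]
wrist_force: [-0.1, -0.5, -0.5]
opening: -0.0001
```

```bash
python3 knob.py; python3 -c "
from h import *
f=load('side');g=load('top')
save('fin.png',np.vstack([cv2.resize(f['img'][120:340,180:480],(800,587))[:400],np.zeros((0,800,3),np.uint8),cv2.resize(g['img'][170:310,140:490],(800,200*8//5))[:200]]))
save('fin.png',cv2.resize(np.hstack([cv2.resize(f['img'][140:340,220:440],(440,400)),cv2.resize(g['img'][180:310,340:480],(430,400))]),(800,368)))
Q=cloud(g);c=px(g,[.5,-.235,.05])[0];print(c)"
```

```text
t 16.1833 p [0.4969 0.0554 0.3404] jaw deg 96.61 xaxis [-0.007 -0.001 -1.   ] F [-0.1 -0.5 -0.5] open -0.0001 q [ 0.09  0.16  1.55 -0.    1.44 -1.6 ]
top knob face [ 0.513 -0.414  0.087] 171
side knob face [ 0.505 -0.279  0.088] 137
[427.47035228 255.01198326]
```

View pics/fin.png

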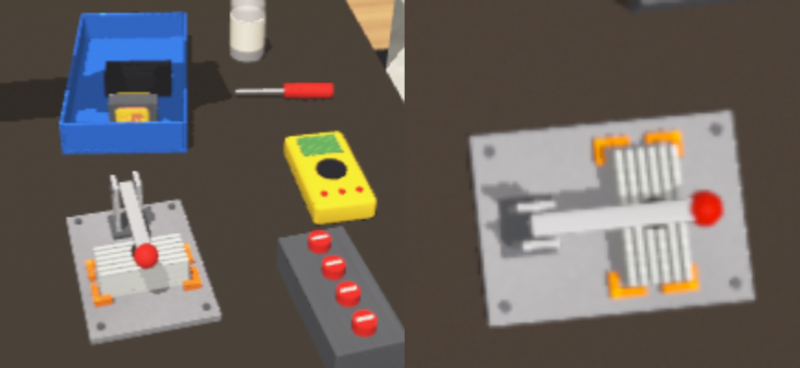

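The clamp is level across the sink and no longer moving (knob at (147,255) in the side crop, (706,208) in the top crop). The other parts are undisturbed.

```bash
python3 -c "
from rig import arm
print(arm.sign_off())"
```

```text
the job is handed in; nothing more can be done
None
```

The bare aluminium heat sink is seated flat, fins up, between the four orange stops. The clamp arm is swung right over onto it, and I handed the job in at about 16 s of the 67 s allowed.

- **Sequence:** I lifted the sink from the bin, carried it over the clamp, lowered it until it touched (about 5 N), and let go. I then pushed the knob over from behind with closed fingers, and the arm closed under its own weight.
- **Clamp:** The knob measured the same position in two readings 0.8 s apart. Its height (visible face at z ≈ 0.088) fits a level arm with the pad resting on the sink. The pad itself is hidden under the bar, so I judged its contact from that height.
- **Everything else:** In the last pictures the black heat sink and transformer are still in the bin, and the bottle, screwdriver, multimeter and decade box look undisturbed. The gripper stood well clear and touched nothing.
- **Failed check:** The knob position from the top camera was off because another red object got into the measurement. I used the side camera and the pictures instead.

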